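# Switch on and start the control trainer

### The job

Start up the training control set: push the yellow-tipped toggle lever over past its centre so that it snaps to the green-dot (on) side, and only then press the green start button all the way down and let it come back up. Do it gently with the fingertips or the outside of the fingers, without gripping or lifting anything. Leave the blue-tipped lever, the red stop button, the mug, the relay and the screwdriver alone.

Things in the scene. Friction and masses are not known exactly. Their poses are not given: they have to be found in the camera images.
- yellow_box: Beige steel switch box with the yellow-tipped lever, fixed to the desk, 130 (x) x 90 (y) x 60 mm high. Origin at the centre of its underside, z up. Its own +x axis points to the on end, marked by a green dot; its -x end has a black dot (off). The lever swings in its x-z plane about a pivot along y, 66 mm above the underside over the box centre; a black 34 x 24 mm bushing rises 10 mm above the box top there. Turned up to 1.2 rad either way.
- yellow_lever (a joint): Angle of the yellow-tipped toggle lever in rad: 0 = off stop (leaning 0.55 rad from upright towards the black dot, where it starts), 0.55 = upright, 1.1 = on stop (leaning 0.55 rad towards the green dot). A spring drives it away from upright to whichever stop it is nearer: about 2 N at the tip holds it at a stop, less nearer the centre; released more than about 0.1 rad past upright it snaps over by itself.
- yellow_lever_tip (a point): Centre of the yellow ball (24 mm diameter) at the end of the yellow lever, 70 mm from the pivot on a 9 mm steel rod; moves with the lever. 126 mm above the desk at either stop, 136 mm when upright; 37 mm horizontally from the pivot at a stop.
- blue_lever (a joint): Angle of the blue-tipped lever, same kind and values as the yellow one; starts off and must stay off.
- blue_lever_tip (a point): Centre of the blue ball (24 mm diameter) on the other, alike switch box (130 x 90 x 60 mm), 126 mm above the desk. To be left alone.
- station: Beige steel push-button station, fixed to the desk, 170 (x) x 80 (y) x 60 mm high, origin at the centre of its underside. On its top the green start button sits 48 mm towards its -x end and the red stop button in a yellow housing 50 mm towards its +x end; two flat square lamps lie between them.
- start (a joint): Travel of the green start button in m: 0 = up, 0.006 = fully down. Springy: fully down takes 5 N, and it comes back up when released.
- start_top (a point): Centre of the top face of the green start button (32 mm diameter, round, facing straight up), moves with it.
- stop (a joint): Travel of the red stop button in m: 0 = up. To be left alone.
- stop_top (a point): Centre of the top face of the red stop button (40 mm diameter).
- mug: White mug, 90 mm high, 76 mm across, loose; origin at the centre of its underside.
- relay: Plug-in relay, amber block on a black foot, 28 x 36 x 58 mm, standing loose; origin at the centre of its underside.
- screwdriver: Screwdriver with orange handle, lying loose on the desk to the robot's left of the boxes, roughly along x; origin at the underside of the tool near its middle.
There are look-alikes about, which are no part of the job. Leave any pink look-alike of the station alone.

How it is judged:
On the way, in this order (a step that is already met when the one before it is completed fails the run):
1. the yellow lever has snapped over to the on stop (value of joint yellow_lever above 1 rad), for 0.2 s.
2. the green start button is pressed all the way down (value of joint start above 0.0048 m), for 0.05 s.
At the end, for the whole second after the job is handed in: The yellow lever rests at its on stop (within 0.1 rad), the blue lever is still off, both buttons are up (within 1.5 mm), and the mug, relay and screwdriver are within 20 mm of where they started (value of joint yellow_lever above 1 rad and value of joint blue_lever below 0.15 rad and value of joint each of start, stop below 0.0015 m and distance of each of mug, relay, screwdriver from where it was at the start of the episode below 0.02 m); the robot touches nothing.
It fails at once if the start button is pressed before the yellow lever is on (value of joint start above 0.003 m and value of joint yellow_lever below 0.9 rad).
It fails at once if the blue lever is thrown or pushed well off its stop (value of joint blue_lever above 0.4 rad).
It fails at once if the red stop button is pressed (value of joint stop above 0.003 m).
It fails at once if the yellow lever, its box, a button or the station is gripped or pushed roughly (over 35 N) (contact force between anything else and yellow_box above 35 N or contact force between anything else and station above 35 N).
It fails at once if the mug, relay or screwdriver is moved or lifted (distance of any of mug, relay, screwdriver from where it was at the start of the episode above 0.02 m).
It also fails if it takes over 48 s, if anything falls off the work surface, if the arm or the gripper's body presses on something with over 40 N, if the wrist force passes 120 N, or if a joint passes its speed limit or range.

### The arm

A 6-joint arm with a two-finger parallel gripper is mounted at the origin on the work surface. World frame = base frame: x ahead of the robot, y to its left, z up, the work surface at z = 0. Lengths are in m, angles in rad, forces in N, time in s.
With the tool pointing down it reaches from about 0.325 to 0.875 m from the base axis. Payload 4.4 kg.
Tool frame: the origin (TCP) lies midway between the tips of the shut fingers; the grasp point (between the pads) lies 19 mm behind it (robot.tcp_to_grasp is the z of the grasp point in the tool frame, in m); z points along the fingers, y is the direction in which the jaws open and shut (so a half turn about z gives the same grasp; the last joint's range is limited). The gripper opens to 85 mm and grips with 20 to 120 N. Pads are 22 mm wide; open, the fingers measure 114 mm over their backs; the gripper's body (76 mm by 85 mm) begins 54 mm behind the grasp point. The pads swing forward as they close: fully open they stand 13 mm farther back than shut.
Start: joints at [-1.415, 0.207, 1.542, -0, 1.393, -0.15], TCP at [0.174, -0.548, 0.231] pointing down, gripper open.
Joint ranges: [-2.73, 2.73], [-0.86, 2.22], [0.23, 2.46], [-1.11, 4.25], [0.08, 2.63], [-2.82, 2.82]. Speed limits (rad/s): [2.79, 2.79, 3.14, 3.14, 3.14, 3.14].

### API

Orientations are given as a 3x3 rotation matrix whose columns are the frame's x, y, z axes.
In Python, from bench import robot gives the robot as it stands.
- The arm moves only by the shell command python3 -m creep 'ROWS' [FORCE]. ROWS is JSON, a list of rows, each a list of 7 numbers: the finger opening in m, from 0 to 0.0854, then the shift along the world's x, y, z in m, then the turn, a rotation vector about the world's x, y, z in degrees. A call has 1 to 10 rows; each row is the pose to reach, as a shift and turn from the pose commanded when the call began; what a row does not reach only later rows make up. A row lasts 1/10 s, in which the tool goes at most 50 mm and 8.59 degrees, less where a joint would pass 70% of its speed; a pose out of reach is approached as far as the arm can. A call with a gripper value outside its range is refused whole. The fingers move at their own pace and stop on an object; FORCE is the grip in N (left out, the last holds). Time passes only in rows, so rows that repeat a pose let the fingers close. It gives the time, the measured TCP pose, the force and the opening at its end, in the units of the state.
- robot.state(): the state, without advancing time (a new reading comes with each control period).
- robot.camera(name): name is "scene" or "top"; returns the picture (384x512x3 uint8, red, green, blue); there is no depth.
- robot.camera_model(name): a dict with "vfov" (degrees; the focal length in pixels is half the picture's height over the tangent of half this angle, whatever the lens; pixels are square), "cx", "cy" (the principal point, pixels), "k1" (the pictures are not rectified: a ray, as slopes to the right and down, at radius r is drawn at 1 + k1 r^2 times it, then the intrinsics apply), "pose" (4x4, takes a point from camera to world coordinates). Camera axes: x right, y down, z forward; pixel columns grow to the right and rows downward; lengths in m; the calibration is good to about 2 mm. A picture is of the moment at which its call begins. camera_model takes no time and is no camera call.
- robot.hand_in(): hands the job in, once; it reports no verdict.
The state is a dict: "clock": time; "joint_pos": joint angles; "qd": joint speeds; "tau": joint torques, N m; "position": TCP position; "tcp_rot": TCP orientation; "force": force on the tool from outside, world axes, zero at the start; "wrist_torque": the same for the moment, N m; "width": finger opening in m.
Only numpy, scipy, OpenCV 4.12 (cv2) and the standard library are available. Lean on these libraries where they do the work, as an engineer would, in place of code of your own. Each camera call takes 0.05 s, during which the arm holds its last target.

## Working session

There is one attempt and no reset: what is moved stays moved. The work goes in short steps, Python scripts to look and compute and a shell command to move; the robot and the scene stay as the last step left them, time stands still between calls to the robot, and variables do not carry over. Pictures are saved under pics/ and viewed, and the job is handed in when it is done.

```bash
ls; mkdir -p pics
python3 - <<'E'
from bench import robot
import cv2
for n in("scene","top"):
    im=robot.camera(n); cv2.imwrite(f"pics/{n}0.png",im[:,:,::-1])
    print(n,robot.camera_model(n))
s=robot.state();print(s)
E
```

```text
pics
scene {'vfov': 56.90728321788688, 'cx': 252.709428034218, 'cy': 191.5838366013654, 'k1': -0.11294789067625918, 'pose': array([[-0.01696679,  0.66424178, -0.74732522,  1.24113126],
       [ 0.99985506,  0.01021758, -0.01361842,  0.08248791],
       [-0.00141007, -0.74744796, -0.66431887,  0.72612593],
       [ 0.        ,  0.        ,  0.        ,  1.        ]])}
top {'vfov': 57.9147727546976, 'cx': 254.78345841547545, 'cy': 190.00408150309084, 'k1': -0.10915144582678553, 'pose': array([[ 0.00930853, -0.99066187,  0.13602358,  0.45274125],
       [-0.99971169, -0.01223069, -0.02066285,  0.07979171],
       [ 0.02213356, -0.13579202, -0.9904901 ,  0.89309174],
       [ 0.        ,  0.        ,  0.        ,  1.        ]])}
{'clock': 0.1, 'joint_pos': array([-1.41449716e+00,  2.07362528e-01,  1.54284179e+00, -7.02736511e-06,
        1.39350054e+00, -1.50524284e-01]), 'qd': array([ 0.00036843, -0.00086298, -0.00343929, -0.00038792,  0.00035162,
        0.00061844]), 'tau': array([-6.18174854e-04, -3.84092832e+01, -2.92548877e+01, -2.99533203e-04,
        4.84613003e-03,  3.15107548e-05]), 'position': array([ 0.17353239, -0.54745785,  0.23021156]), 'tcp_rot': array([[ 9.53297472e-01,  3.02032809e-01, -3.35626713e-04],
       [ 3.02032836e-01, -9.53295241e-01,  2.08538373e-03],
       [ 3.09902957e-04, -2.08936133e-03, -9.99997769e-01]]), 'force': array([-0.35167363, -0.27330635,  0.11277131]), 'wrist_torque': array([ 0.01098714,  0.00954891, -0.00825168]), 'width': 0.08544906987066463}
```

View pics/scene0.png

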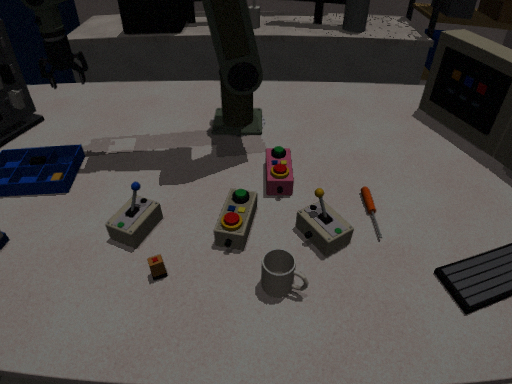

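View pics/top0.png

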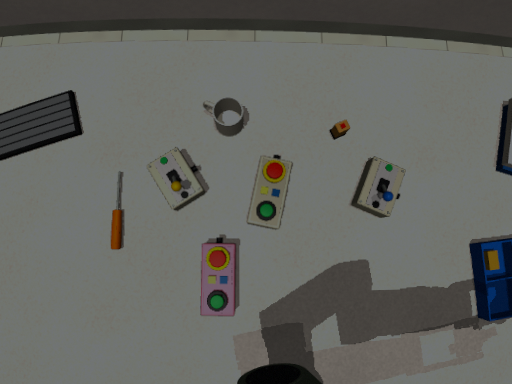

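The top view shows the yellow ball at about (176,186), the green dot at (164,160), the black dot at (184,195) and the beige station's start button at (266,210). In the scene view the ball is at about (319,192) and the start button at (241,195). The pink look-alike station is at top (218,280). Next I'll measure these.

```bash
cat > h.py <<'E'
import numpy as np,cv2
from bench import robot
def ray(n,u,v):
    m=robot.camera_model(n);f=192/np.tan(np.radians(m['vfov']/2))
    K=np.array([[f,0,m['cx']],[0,f,m['cy']],[0,0,1]])
    p=cv2.undistortPoints(np.array([[[u,v]]],float),K,np.array([m['k1'],0,0,0.]))[0,0]
    P=m['pose'];d=P[:3,:3]@np.array([p[0],p[1],1]);return P[:3,3],d/np.linalg.norm(d)
def plane(n,uv,z):
    o,d=ray(n,*uv);return o+d*(z-o[2])/d[2]
def tri(a,b):
    o1,d1=ray("scene",*a);o2,d2=ray("top",*b)
    t=np.linalg.lstsq(np.c_[d1,-d2],o2-o1,rcond=None)[0]
    p,q=o1+t[0]*d1,o2+t[1]*d2;return (p+q)/2,np.linalg.norm(p-q)
def blob(im,hs,box,minS=120,minV=40):
    h=cv2.cvtColor(im,cv2.COLOR_RGB2HSV);m=cv2.inRange(h,(hs[0],minS,minV),(hs[1],255,255))
    k=np.zeros_like(m);x0,y0,x1,y1=box;k[y0:y1,x0:x1]=m[y0:y1,x0:x1]
    n,l,s,c=cv2.connectedComponentsWithStats(k)
    return [(s[i,4],s[i,:4].tolist(),c[i].round(2).tolist()) for i in range(1,n) if s[i,4]>5]
E
python3 - <<'E'
import cv2
from h import *
S=cv2.imread("pics/scene0.png")[:,:,::-1];T=cv2.imread("pics/top0.png")[:,:,::-1]
print("ballS",blob(S,(18,34),(305,180,335,210)))
print("ballT",blob(T,(18,34),(160,170,200,200)))
print("gS",blob(S,(45,85),(225,180,255,210)));print("gT",blob(T,(45,85),(250,195,285,225)))
print("dotS",blob(S,(45,85),(320,220,350,240),80));print("dotT",blob(T,(45,85),(150,150,180,170),80))
print("redS",blob(S,(0,8),(215,205,250,235)),"T",blob(T,(0,8),(255,155,290,185)))
print("blueS",blob(S,(100,130),(125,175,145,195)),"T",blob(T,(100,130),(380,185,400,205)))
a=np.hstack([cv2.resize(S[160:260,200:360],None,fx=5,fy=5)]);cv2.imwrite("pics/zs.png",a[:,:,::-1])
cv2.imwrite("pics/zt.png",cv2.resize(T[90:240,100:300],None,fx=4,fy=4)[:,:,::-1])
E
```

```text
ballS [(np.int32(55), [315, 188, 9, 8], [319.15, 191.58])]
ballT [(np.int32(84), [171, 181, 11, 10], [175.89, 185.48])]
gS [(np.int32(61), [235, 189, 11, 7], [240.2, 192.08])]
gT [(np.int32(145), [260, 204, 13, 13], [266.0, 210.0])]
dotS [(np.int32(29), [335, 228, 7, 5], [337.83, 230.1])]
dotT [(np.int32(41), [160, 157, 8, 7], [163.29, 159.93])]
redS [(np.int32(121), [224, 212, 15, 12], [231.09, 217.28])] T [(np.int32(191), [267, 163, 16, 15], [274.34, 170.08])]
blueS [(np.int32(42), [131, 182, 9, 7], [135.05, 184.83])] T [(np.int32(77), [383, 191, 10, 10], [387.51, 195.86])]
```

View pics/zt.png

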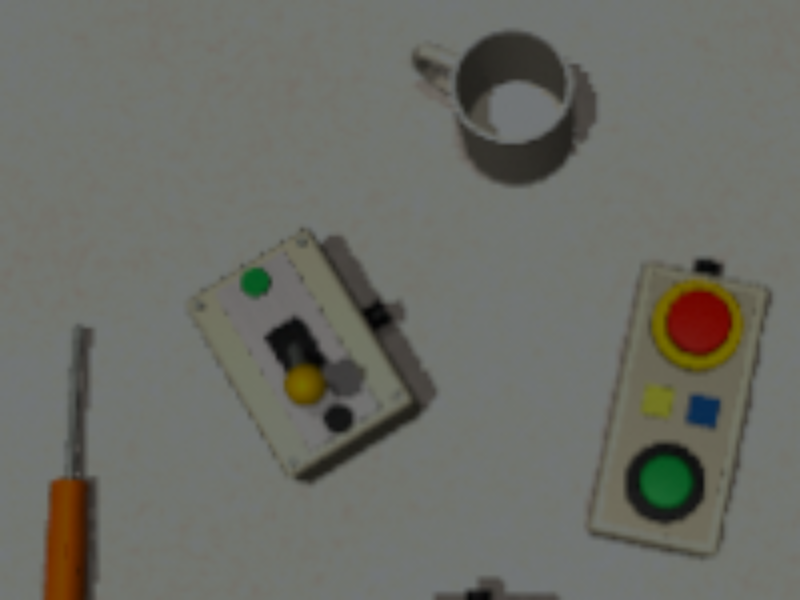

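View pics/zs.png

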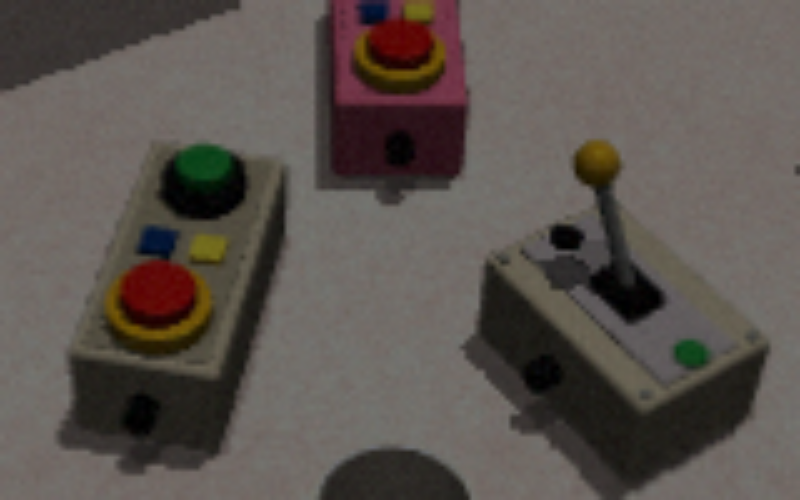

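Run:
```python
from h import *
np.set_printoptions(precision=4,suppress=True)
for n,a,b in [("ball",(319.15,191.58),(175.89,185.48)),("start",(240.4,192.0),(266,210)),("gdot",(337.8,230.1),(163.3,159.9)),("bdot",(313.2,207.0),(184.2,194.2)),("stop",(231.1,217),(274.3,170.1)),("blue",(135.05,184.83),(387.5,195.86))]:
    print(n,*tri(a,b))
g=plane("top",(163.3,159.9),.06);b=plane("top",(184.2,194.2),.06);print(g,b,np.linalg.norm(g-b),(g+b)/2,np.degrees(np.arctan2(*(g-b)[1::-1])))
print("ball@.126",plane("top",(175.89,185.48),.126))
for z in (.07,.075,.08): print(z,plane("top",(266,210),z),plane("scene",(240.4,192),z))
# mug rim (zt 513,85), screwdriver tip/handle
for n,u in (("mugrim",(513,85)),("sdtip",(82,328)),("sdhandle",(66,480))):print(n,plane("top",(100+u[0]/4,90+u[1]/4),.09 if n=="mugrim" else .01))
```

```text
ball [0.5658 0.2398 0.1282] 0.0003523591077146451
start [0.5173 0.0358 0.0807] 0.0004888961286588781
gdot [0.6384 0.2869 0.0631] 0.001007316921544817
bdot [0.5545 0.2329 0.0624] 0.0003099160879355149
stop [0.6129 0.0163 0.0805] 0.0006716806567373542
blue [ 0.548  -0.2387  0.1293] 0.0010761149736222976
[0.6391 0.2882 0.06  ] [0.5548 0.2332 0.06  ] 0.10068004402047871 [0.597  0.2607 0.06  ] 33.12362615648867
ball@.126 [0.5661 0.2404 0.126 ]
0.07 [0.5181 0.0355 0.07  ] [0.5053 0.0348 0.07  ]
0.075 [0.5177 0.0358 0.075 ] [0.5109 0.0352 0.075 ]
0.08 [0.5173 0.036  0.08  ] [0.5165 0.0355 0.08  ]
mugrim [0.7549 0.1291 0.09  ]
sdtip [0.6171 0.4124 0.01  ]
sdhandle [0.5177 0.4168 0.01  ]
```

Checks on the measurements:
- Ball height is 0.128 m (text: 0.126), and the ball is 37 mm from the dot midpoint (text: 37 mm).
- The start and stop buttons are 98 mm apart, as the text gives.
- The lever axis is turned 33° about z, with its pivot at about (0.597, 0.261).

I'll shut the fingers and approach from the off side, turning the tool 15.6° so its x axis lies along the lever's.

```bash
python3 -m creep '[[0,0.025,0.035,0.01,0,0,2],[0,0.05,0.07,0.02,0,0,4],[0,0.075,0.105,0.02,0,0,6],[0,0.1,0.14,0.02,0,0,8],[0,0.125,0.175,0.02,0,0,10],[0,0.15,0.21,0.02,0,0,12],[0,0.175,0.245,0.02,0,0,14],[0,0.2,0.28,0.02,0,0,15.6],[0,0.225,0.315,0.02,0,0,15.6],[0,0.246,0.348,0.02,0,0,15.6]]'
```

```text
clock: 1.1
position: [0.4203, -0.1982, 0.2509]
tcp_rot: [[0.837, 0.548, -0.0], [0.548, -0.837, 0.0], [0.0, -0.0, -1.0]]
force: [0.9, -0.3, 0.2]
width: -0.0001
```

```bash
python3 -m creep '[[0,0.01,0.04,0,0,0,0],[0,0.02,0.08,0,0,0,0],[0,0.03,0.12,0,0,0,0],[0,0.04,0.16,0,0,0,0],[0,0.05,0.2,0,0,0,0],[0,0.06,0.24,0,0,0,0],[0,0.075,0.29,0,0,0,0],[0,0.085,0.34,0,0,0,0],[0,0.095,0.38,0,0,0,0],[0,0.102,0.411,0,0,0,0]]'
```

```text
clock: 2.1
position: [0.5214, 0.2137, 0.2506]
tcp_rot: [[0.836, 0.549, -0.001], [0.549, -0.836, 0.0], [-0.001, -0.001, -1.0]]
force: [-0.1, 0.4, 0.8]
width: 0.0002
```

```bash
python3 -m creep '[[0,0,-0.002,-0.03,0,0,0],[0,0,-0.002,-0.06,0,0,0],[0,0,-0.002,-0.09,0,0,0],[0,0,-0.002,-0.12,0,0,0],[0,0,-0.002,-0.138,0,0,0],[0,0,-0.002,-0.138,0,0,0]]'
python3 - <<'E'
from h import *
o=[]
for n,c in(("scene",(190,100,390,250)),("top",(90,110,290,260))):
    im=robot.camera(n)[c[1]:c[3],c[0]:c[2]];o.append(cv2.resize(im,None,fx=2.6,fy=2.6))
cv2.imwrite("pics/p1.png",np.vstack([x[:290] for x in o])[:,:,::-1])
print(robot.state()['position'])
E
```

```text
clock: 2.7
position: [0.5182, 0.208, 0.1092]
tcp_rot: [[0.837, 0.547, -0.009], [0.547, -0.837, -0.002], [-0.008, -0.003, -1.0]]
force: [-0.0, 0.1, 0.1]
width: 0.0003
[0.52147874 0.20877707 0.11311306]
```

View pics/p1.png

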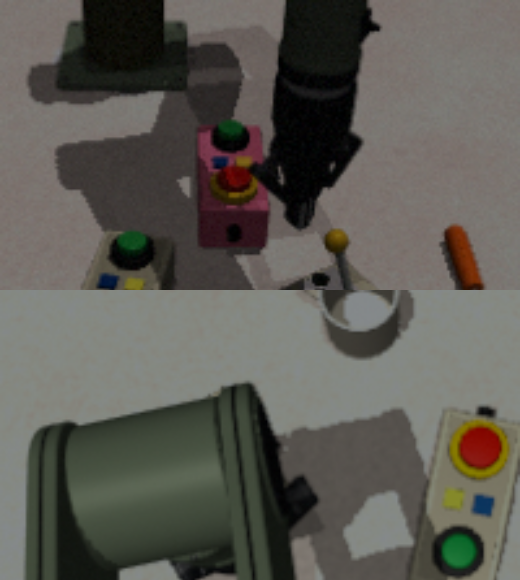

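The fingers stand just off the ball on the black-dot side, at scene-crop (300,215) with the ball at (337,240). Now a slow push along the lever axis.

```bash
python3 -m creep '[[0,0.006,0.006,0,0,0,0],[0,0.012,0.01,0,0,0,0],[0,0.018,0.014,0,0,0,0],[0,0.024,0.018,0,0,0,0],[0,0.03,0.022,0,0,0,0],[0,0.036,0.026,0,0,0,0],[0,0.042,0.03,0,0,0,0],[0,0.048,0.034,0,0,0,0],[0,0.055,0.038,0,0,0,0],[0,0.062,0.043,0,0,0,0]]'
python3 - <<'E'
from h import *
im=robot.camera("scene")[130:280,270:470]
cv2.imwrite("pics/p2.png",cv2.resize(im,None,fx=3,fy=3)[:,:,::-1])
s=robot.state();print(s['position'],s['force'])
E
```

```text
clock: 3.8
position: [0.5847, 0.2523, 0.1133]
tcp_rot: [[0.837, 0.547, 0.001], [0.547, -0.837, 0.0], [0.001, 0.0, -1.0]]
force: [-0.8, -0.2, -0.5]
width: 0.0
[0.58582645 0.2530973  0.11346967] [0.72968245 0.15154954 1.01965679]
```

View pics/p2.png

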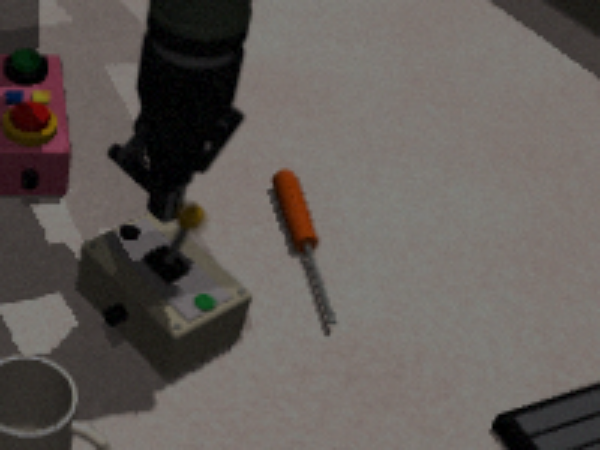

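Run:
```python
from h import *
im=robot.camera("scene")
b=blob(im,(18,34),(315,180,360,225),100,30);print(b)
for x in b:
  o,d=ray("scene",*x[2])
  u=np.array([.838,.546,0]);n=np.array([-.546,.838,0]);p=np.array([.597,.2607,.066])
  t=-(n@(o-p))/(n@d);q=o+t*d-p;print(u@q,q[2],np.degrees(np.arctan2(u@q,q[2])))
```

```text
[(np.int32(72), [334, 205, 10, 10], [338.21, 209.24])]
0.03436934905321967 0.058448585991962176 30.4566794332003
```

The lever now leans 30.5° (about 0.53 rad) towards the green dot, so it has snapped over. I'll back off, rise and move above the start button.

```bash
python3 -m creep '[[0,-0.01,-0.007,0,0,0,0],[0,-0.025,-0.016,0,0,0,0],[0,-0.04,-0.026,0.02,0,0,0],[0,-0.045,-0.035,0.05,0,0,0],[0,-0.05,-0.06,0.07,0,0,0],[0,-0.055,-0.1,0.07,0,0,0],[0,-0.06,-0.14,0.06,0,0,0],[0,-0.065,-0.18,0.04,0,0,0],[0,-0.0685,-0.205,0.02,0,0,0],[0,-0.0685,-0.2173,0.007,0,0,0]]'
python3 -m creep '[[0,0,0,0,0,0,0],[0,0,0,0,0,0,0]]'
python3 - <<'E'
from h import *
o=[]
S=robot.camera("scene");T=robot.camera("top")
b=blob(S,(18,34),(315,180,360,225),100,30);print(b)
cv2.imwrite("pics/p3.png",np.hstack([cv2.resize(S[120:270,200:400],None,fx=2,fy=2),cv2.resize(T[110:260,150:350],None,fx=2,fy=2)])[:,:,::-1])
s=robot.state();print(s['position'],s['force'])
E
```

```text
clock: 4.9
position: [0.5139, 0.0327, 0.119]
tcp_rot: [[0.838, 0.545, -0.002], [0.545, -0.838, -0.0], [-0.002, -0.001, -1.0]]
force: [-0.4, 1.0, -0.6]
width: -0.0001
clock: 5.1
position: [0.5156, 0.0352, 0.1205]
tcp_rot: [[0.837, 0.547, 0.0], [0.547, -0.837, 0.001], [0.001, -0.0, -1.0]]
force: [0.5, -0.2, 0.0]
width: -0.0003
[(np.int32(69), [334, 205, 10, 10], [338.29, 209.07])]
[0.51634343 0.03566614 0.12137804] [-0.62031003  0.45008848 -0.64351574]
```

View pics/p3.png

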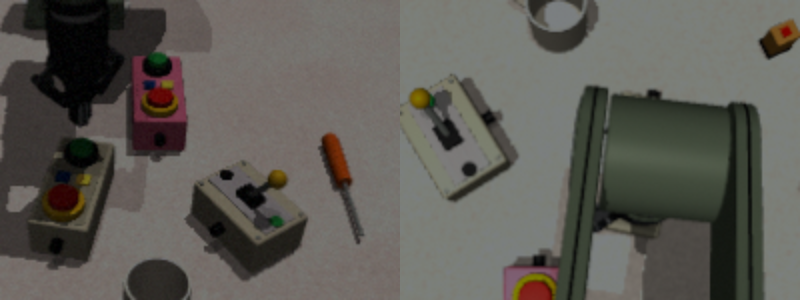

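The lever stays over the green dot (ball at scene (338,209)), and the fingertips are above the start button. Going down in fine steps.

```bash
python3 -m creep '[[0,0,0,-0.012,0,0,0],[0,0,0,-0.024,0,0,0],[0,0,0,-0.034,0,0,0],[0,0,0,-0.037,0,0,0],[0,0,0,-0.037,0,0,0],[0,0,0,-0.037,0,0,0]]'
python3 -m creep '[[0,0,0,-0.001,0,0,0],[0,0,0,-0.002,0,0,0],[0,0,0,-0.003,0,0,0],[0,0,0,-0.004,0,0,0],[0,0,0,-0.004,0,0,0]]'
python3 -m creep '[[0,0,0,-0.001,0,0,0],[0,0,0,-0.002,0,0,0],[0,0,0,-0.002,0,0,0]]'
```

```text
clock: 5.8
position: [0.5153, 0.0345, 0.0833]
tcp_rot: [[0.837, 0.547, 0.0], [0.547, -0.837, -0.0], [0.0, 0.0, -1.0]]
force: [0.5, 0.2, -1.2]
width: 0.0003
clock: 6.3
position: [0.5157, 0.0344, 0.0797]
tcp_rot: [[0.837, 0.547, 0.001], [0.547, -0.837, -0.0], [0.001, 0.001, -1.0]]
force: [-0.8, -0.6, 2.1]
width: -0.0001
clock: 6.6
position: [0.5157, 0.0344, 0.0776]
tcp_rot: [[0.837, 0.547, 0.001], [0.547, -0.837, -0.0], [0.001, 0.001, -1.0]]
force: [0.5, -0.6, 3.1]
width: -0.0003
```

Contact came near z ≈ 0.081, and the force is rising. I'll keep going until it hits the hard stop.

```bash
python3 -m creep '[[0,0,0,-0.001,0,0,0],[0,0,0,-0.002,0,0,0],[0,0,0,-0.002,0,0,0]]'
python3 -m creep '[[0,0,0,-0.001,0,0,0],[0,0,0,-0.001,0,0,0],[0,0,0,-0.001,0,0,0]]'
```

```text
clock: 6.9
position: [0.5157, 0.0344, 0.076]
tcp_rot: [[0.837, 0.547, 0.001], [0.547, -0.837, -0.0], [0.001, 0.001, -1.0]]
force: [0.2, -0.4, 7.5]
width: -0.0005
clock: 7.2
position: [0.5157, 0.0344, 0.0759]
tcp_rot: [[0.837, 0.547, 0.001], [0.547, -0.837, -0.0], [0.0, 0.001, -1.0]]
force: [-3.5, -1.3, 13.2]
width: -0.0003
```

Run:
```python
from h import *
S=robot.camera("scene")
cv2.imwrite("pics/p4.png",np.hstack([cv2.resize(S[160:235,205:275],None,fx=8,fy=8,interpolation=cv2.INTER_CUBIC)])[:,:,::-1])
s=robot.state();print(s['position'],s['force'])
print(blob(S,(45,85),(225,180,255,210)))
```

```text
[0.5157679  0.03442369 0.07591644] [-2.99190029 -0.89174095 13.65359204]
[]
```

View pics/p4.png

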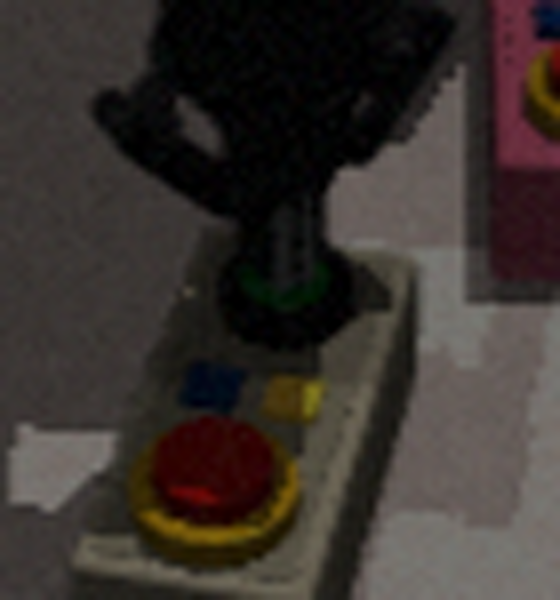

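Green still shows around the fingertips and above the black ring, so the hard stop is the button's own. I'll release in steps and read the force at each height to check the travel.

```bash
python3 -m creep '[[0,0,0,0.002,0,0,0],[0,0,0,0.002,0,0,0]]'|grep -E 'pos|force'
for i in 1 ; do python3 -m creep '[[0,0,0,0.002,0,0,0],[0,0,0,0.002,0,0,0]]'|grep -E 'pos|force'; python3 -m creep '[[0,0,0,0.002,0,0,0],[0,0,0,0.002,0,0,0]]'|grep -E 'pos|force';python3 -m creep '[[0,0,0,0.001,0,0,0],[0,0,0,0.001,0,0,0]]'|grep -E 'pos|force';python3 -m creep '[[0,0,0,0.001,0,0,0],[0,0,0,0.001,0,0,0]]'|grep -E 'pos|force'; done
```

```text
position: [0.5157, 0.0344, 0.0768]
force: [1.0, -0.1, 3.7]
position: [0.5157, 0.0344, 0.0786]
force: [1.5, -1.7, 4.0]
position: [0.5152, 0.0346, 0.0803]
force: [1.6, -0.7, 2.9]
position: [0.5147, 0.0347, 0.081]
force: [1.1, -0.0, 2.1]
position: [0.5146, 0.0347, 0.082]
force: [0.5, -0.1, 0.5]
```

Contact ended at z ≈ 0.082 and the hard stop was at 0.0759, so the travel was about 6 mm: a full press. Retreating clear.

```bash
python3 -m creep '[[0,0,0,0.02,0,0,0],[0,0,0,0.05,0,0,0],[0,0,0,0.09,0,0,0],[0,0,0,0.13,0,0,0],[0,-0.02,-0.04,0.15,0,0,0],[0,-0.04,-0.08,0.15,0,0,0],[0,-0.06,-0.12,0.15,0,0,0],[0,-0.08,-0.16,0.15,0,0,0],[0,-0.1,-0.2,0.15,0,0,0],[0,-0.12,-0.24,0.15,0,0,0]]'
python3 -m creep '[[0,-0.02,-0.04,0,0,0,0],[0,-0.04,-0.08,0,0,0,0],[0,-0.04,-0.08,0,0,0,0],[0,-0.04,-0.08,0,0,0,0]]'
python3 - <<'E'
from h import *
S=robot.camera("scene");T=robot.camera("top")
b=blob(T,(18,34),(150,150,200,200));print(b,blob(S,(18,34),(315,180,360,225),100,30),tri(blob(S,(18,34),(315,180,360,225),100,30)[0][2],b[0][2]) if b else 0)
print("gS",blob(S,(45,85),(225,180,255,210)),"gT",blob(T,(45,85),(250,195,285,225)))
print("blueS",blob(S,(100,130),(125,175,145,195)),"T",blob(T,(100,130),(380,185,400,205)))
cv2.imwrite("pics/e1.png",np.hstack([S,T])[:, :,::-1][::1]); cv2.imwrite("pics/e2.png",np.hstack([cv2.resize(S,(400,300)),cv2.resize(T,(400,300))])[:,:,::-1])
A=cv2.imread("pics/top0.png")[:,:,::-1]
B=cv2.imread("pics/scene0.png")[:,:,::-1]
for n,bx in(("relay",(320,110,360,145)),("driver",(100,195,135,260))):print(n,blob(A,(3,24),bx),blob(T,(3,24),bx))
print("mug diff",cv2.absdiff(A[90:140,195:250],T[90:140,195:250]).mean())
print(robot.state()['force'])
E
```

```text
clock: 9.25
position: [0.3933, -0.2059, 0.2315]
tcp_rot: [[0.837, 0.548, -0.002], [0.548, -0.837, 0.002], [-0.0, -0.002, -1.0]]
force: [0.9, -0.9, 0.5]
width: -0.0
clock: 9.65
position: [0.3541, -0.2853, 0.2314]
tcp_rot: [[0.839, 0.545, -0.001], [0.545, -0.839, 0.003], [0.0, -0.003, -1.0]]
force: [-0.3, 0.7, -0.2]
width: -0.0003
[(np.int32(81), [155, 154, 10, 10], [159.62, 158.74])] [(np.int32(71), [334, 205, 10, 10], [338.25, 209.18])] (array([0.62692578, 0.27969944, 0.12588029]), np.float64(0.0010994951039554571))
gS [(np.int32(63), [235, 189, 11, 7], [240.21, 192.08])] gT [(np.int32(146), [260, 204, 14, 13], [266.05, 210.0])]
blueS [(np.int32(43), [131, 182, 9, 7], [135.12, 184.81])] T [(np.int32(77), [383, 191, 10, 10], [387.51, 195.86])]
relay [(np.int32(132), [333, 120, 17, 14], [341.66, 126.61])] [(np.int32(147), [332, 120, 18, 17], [340.94, 127.24])]
driver [(np.int32(393), [111, 210, 11, 39], [116.17, 229.24])] [(np.int32(393), [111, 210, 11, 39], [116.17, 229.24])]
mug diff 1.2831515151515152
[ 0.31021932  0.42841752 -0.05574425]
```

View pics/e2.png

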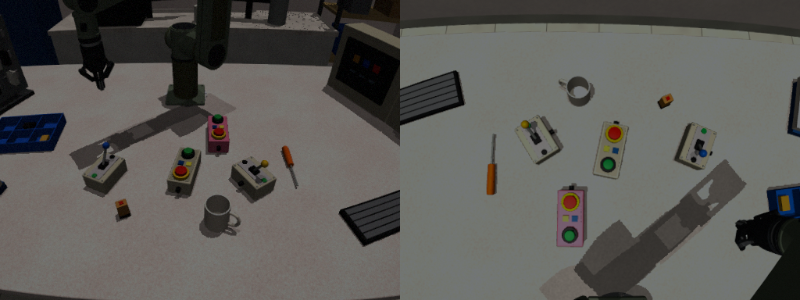

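The yellow ball is on the green-dot side at (0.627, 0.280, 0.126), the start button is back up, everything else is unmoved and the arm is clear. Handing in.

```bash
python3 -c "
from bench import robot
print(robot.hand_in())"
```

```text
the job is handed in; nothing more can be done
None
```

I pushed the yellow lever over to its on side, then pressed the green start button fully and let it come back up. I handed the job in at about 10 s on the clock; the hand-in gives no verdict.

- **Yellow lever:** it snapped over under a slow push with the shut fingertips, before I went near the button. At the end the ball was at (0.627, 0.280, 0.126), against an expected on-stop position of about (0.628, 0.281, 0.126).
- **Start button:** the fingers met a hard stop at z ≈ 0.076 with a peak reading of about 13.7 N. Contact ended at about 0.082 on release, so the travel was about 6 mm, although the camera height of the button top (0.081) alone would have given only about 5 mm. Afterwards its image position was within 0.1 px of where it started.
- **Everything else:** the blue lever was unchanged to within 0.1 px and the screwdriver was identical. The mug area showed only slight picture noise. I did not measure the red stop button again; in the last picture it looked untouched.
- **One small disagreement:** the relay's colour patch shifted by about 1 px (roughly 2 mm). The arm never went near it, so I put this down to mask or shadow noise.

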